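# Index the sample changer by one stroke of its handwheel

## Robot

A 6-joint arm with a two-finger parallel gripper is mounted at the origin on a cart in front of the work surface, level with it; the furniture and walls round the work are solid. World frame = base frame: x ahead of the robot, y to its left, z up, the work surface at z = 0. Lengths are in m, angles in rad, forces in N, time in s.
With the tool pointing down it reaches from about 0.375 to 0.9 m from the base axis. Payload 3.1 kg.
Tool frame: the origin (TCP) lies between the finger pads; the fingertips stand manip.finger_overhang ahead of it and the grasp point (between the pads) lies 5 mm behind it (manip.finger_overhang is the distance from the TCP to the fingertips, in m); z points along the fingers, y is the line along which they close (so a half turn about z gives the same grasp; the last joint's range is limited). The gripper opens to 85 mm and grips with 20 to 120 N. Pads are 22 mm wide; open, the fingers measure 114 mm over their backs; the gripper's body (76 mm by 85 mm) begins 54 mm behind the grasp point. The pads swing forward as they close: fully open they stand 13 mm farther back than shut.
Start: joints at [-1.391, 0.527, 1.433, -0, 1.181, -0.178], TCP at [0.219, -0.585, 0.245] pointing down, gripper open.
Joint ranges: [-3.08, 3.08], [-0.75, 2.2], [0.22, 2.44], [-1.43, 4.57], [0, 2.65], [-2.85, 2.85]. Speed limits (rad/s): [2.79, 2.79, 3.14, 3.14, 3.14, 3.14].

## Interface

Orientations are given as a unit quaternion [x, y, z, w].
In Python, from station import manip gives the robot as it stands.
- The arm moves only by the tool drive_tool, never from a script. Its argument "plan" is a list of rows, each a list of 7 numbers: the shift along the tool's x, y, z in m, then the turn, a rotation vector about the tool's x, y, z in degrees, then the opening, from -1 (shut) to 1 (fully open). In form: [[x, y, z, wx, wy, wz, gripper], ...]. A call has 1 to 10 rows; each row shifts and turns the commanded pose from where the row before left it, along the tool's axes as they then stand; what a row does not reach is not made up. A row lasts 1/10 s, in which the tool goes at most 50 mm and 8.59 degrees, less where a joint would pass 70% of its speed; a pose out of reach is approached as far as the arm can. A call is refused whole if a number of a shift passes 0.05 or a number of a turn 8.59, either way. A call with a gripper value outside its range is refused whole. The fingers move at their own pace and stop on an object; "newtons" is the grip in N (left out, the last holds). Time passes only in rows, so rows that do not move let the fingers close. It gives the time, the measured TCP pose, the force, the opening and the grip force at its end, in the units of the state.
- manip.sense(): the state, without advancing time (a new reading comes with each control period).
- manip.snapshot(name): name is "scene" or "top" or "wrist"; returns a dict with "image" (384x512x3 uint8, red, green, blue), "z_map" (384x512 float32, m along the optical axis (not along the pixel's ray), 0 where there is no reading), "fov_y" (degrees; the focal length in pixels is half the picture's height over the tangent of half this angle, whatever the lens; pixels are square), "cx", "cy" (the principal point, pixels), "extrinsics" (4x4, takes a point from camera to world coordinates); the wrist camera has in their place "mount" (4x4, takes a point from camera to tool coordinates, whose origin is the TCP and whose axes are the flange's). Camera axes: x right, y up, looking along -z (the intrinsics and any distortion apply to the point x, -y, -z); pixel columns grow to the right and rows downward; lengths in m; the calibration is good to about 2 mm. The wrist camera is an equidistant fisheye: a pixel r from the principal point sees the ray r / f radians off the axis. A picture is of the moment at which its call begins: read the wrist's pose just before it.
- manip.sign_off(): hands the job in; it is judged then, once.
The state is a dict: "t": time; "q": joint angles; "qd": joint speeds; "tau": joint torques, N m; "tcp_pos": TCP position; "tool_rot": TCP orientation; "force": force on the tool from outside, world axes, zero at the start; "ft_torque": the same for the moment, N m; "finger_gap": opening from 0.0 (shut) to 1.0 (fully open); "gripper_force": force on a finger pad.
Only numpy, scipy, OpenCV 4.12 (cv2) and the standard library are available. Lean on these libraries where they do the work, as an engineer would, in place of code of your own. Each camera call takes 0.05 s, during which the arm holds its last target. There are 200 camera calls.

## Task

Set the red resin sample squarely down in the empty front pocket of the sample changer's turntable. Then lift the orange spring knob so that its pin comes out of the index plate, turn the handwheel clockwise (seen from above) through exactly one full revolution, and let the pin drop fully home in the same hole again, so that the red sample stands locked under the inspection lens. Work by feel: never grip, push or press with more than about 15 N, and leave the other samples in their places.

Things in the scene. Friction and masses are not known exactly. Their poses are not given: they have to be found in the camera images.
- red_mount: red resin sample (a plain disc), 30 mm in diameter, 16 mm high, about 40 g, lying flat on the bench to the right of the changer among other samples; origin at the centre of its underside, z up
- changer: hand-indexed sample changer: a white bed 130 x 330 mm, 36 mm high, fixed to the bench. Its frame: origin on the bench below its middle, x away from the front edge, y towards the lens pillar, z up. At the pillar end an aluminium turntable, 124 mm in diameter, axis at (0, 0.060), top face at z 0.063; at the other end the drive head with the handwheel
- pocket (a point): centre of the floor of the empty pocket: round, 32 mm in diameter, 5 mm deep (floor at changer z 0.058), 1 mm chamfer, 42 mm from the turntable's axis, at the front (changer -x) at the start; it travels with the table. Three more pockets at 90 degrees: the one under the lens and the far one hold the black and the grey sample, the one towards the wheel is empty
- lens_spot (a point): fixed point under the inspection lens at pocket-floor height, where the red sample must end: a quarter turn clockwise on from the front, at changer (0, 0.102). Above it a black barrel, 28 mm in diameter, z 0.083 to 0.134, on an arm (z 0.106 to 0.126) from a pillar at (0, 0.148), 0.130 high
- drive_seat (a point): nominal place of the handwheel's vertical axis on the bed, changer (0, -0.082, 0.046), z = top of the round steel index plate under the wheel. The drive head is clamped on the bed by hand: its true axis lies up to 8 mm from here along changer y (not x) and its index plate, with the hole, is set up to 0.25 rad either way; neither is measured
- handwheel (a joint): turn of the handwheel from its start, rad, growing clockwise seen from above; 6.283 = one revolution. Dark wheel, rim 61 mm in radius, top at changer z 0.064, hub up to 0.071. At the start the pin is in the plate's only hole, the knob in front of the axis (changer -x, +-0.25 rad). Pin out, it turns endlessly either way with about 4 N of drag at the knob and stays where left
- turntable (a joint): angle of the turntable from its start, rad, growing clockwise seen from above; belt-driven by the handwheel at a quarter of its angle
- plunger (a joint): lift in m of the orange knob with its pin: 0 = pin fully home, 0.008 = flat tip rides on the plate, 0.013 = upper stop; spring down 4 N at 0, 6.6 N at the stop. Knob: upright cylinder, 22 mm across, changer z 0.0755 to 0.109 at 0, 55 mm from the wheel's axis, spins freely; below it a 26 mm boss on the rim, top at z 0.074. Pin 6.2 mm, hole 8 mm: it drops within about 1 mm, then stops the wheel
- black_mount: black resin sample, 30 mm in diameter, 12 mm high, in the pocket under the lens at the start; origin at the centre of its underside. It rides on with the table
- grey_mount: grey resin sample, 30 mm in diameter, 12 mm high, in the far pocket at the start; origin at the centre of its underside. It rides on with the table
- brown_mount: brown resin sample, 32 mm in diameter, 16 mm high, on the bench; a bystander
- green_mount: green resin sample, 25 mm in diameter, 20 mm high, on the bench; a bystander

How it is judged:
By the outcome, as a careful person would: the job done as asked, in the order asked, and still so for the second after the job is handed in, with the robot touching nothing.
It also fails if it takes over 72 s, if anything falls off the work surface, if the arm or the gripper's body presses on something with over 40 N, if the wrist force passes 120 N, or if a joint passes its speed limit or range.

## Working session

There is one attempt and no reset: what is moved stays moved. The work goes in short steps, Python scripts to look and compute and a tool call to move; the robot and the scene stay as the last step left them, time stands still between calls to the robot, and variables do not carry over. Pictures are saved under pics/ and viewed, at most 10 in all, crops included, and the job is handed in when it is done.

Besides the shell and the picture viewer there is one more tool, called after "Call:" as a command line: name --pt "numbers of a row" for each row, then --argument value for the rest. drive_tool: Moves the arm, as the interface text tells. Its arguments: {"type":"object","properties":{"plan":{"type":"array"},"newtons":{"type":"number"}},"required":["plan"]}

```bash
ls; mkdir -p pics; cat > h.py <<'E'
import numpy as np, cv2
from scipy.spatial.transform import Rotation as R
from station import manip
def snap(n):
    s=manip.sense(); d=manip.snapshot(n); d['s']=s
    h=d['image'].shape[0]; d['f']=h/2/np.tan(np.radians(d['fov_y'])/2)
    if 'mount' in d:
        T=np.eye(4);T[:3,:3]=R.from_quat(s['tool_rot']).as_matrix();T[:3,3]=s['tcp_pos']
        d['E']=T@d['mount']
    else: d['E']=d['extrinsics']
    return d
def ray(d,u,v):
    x=(u-d['cx']);y=(v-d['cy']);f=d['f']
    if 'mount' in d:
        r=np.hypot(x,y)+1e-9;t=r/f
        c=np.array([np.sin(t)*x/r,-np.sin(t)*y/r,-np.cos(t)])
    else: c=np.array([x/f,-y/f,-1])
    return d['E'][:3,3],d['E'][:3,:3]@c
def on_z(d,u,v,z):
    o,r=ray(d,u,v); return o+r*(z-o[2])/r[2]
def cross(rays):
    A=np.zeros((3,3));b=np.zeros(3)
    for o,r in rays:
        r=r/np.linalg.norm(r);P=np.eye(3)-np.outer(r,r);A+=P;b+=P@o
    return np.linalg.solve(A,b)
def pt_depth(d,u,v):
    z=d['z_map'][int(v),int(u)];o,r=ray(d,u,v)
    c=d['E'][:3,:3].T@r; return o+r*z/(-c[2])
def save(d,name,crop=None,k=1):
    im=d['image'][:,:,::-1]
    if crop: im=im[crop[1]:crop[3],crop[0]:crop[2]]
    cv2.imwrite('pics/'+name,cv2.resize(im,None,fx=k,fy=k,interpolation=cv2.INTER_CUBIC))
def blobs(d,lo,hi,amin=40):
    hsv=cv2.cvtColor(d['image'],cv2.COLOR_RGB2HSV)
    m=cv2.inRange(hsv,np.array(lo),np.array(hi))
    n,l,st,c=cv2.connectedComponentsWithStats(m)
    return [(c[i].round(1),st[i]) for i in range(1,n) if st[i][4]>=amin],l
E
python3 - <<'E'
from h import *
s=manip.sense();print(s,manip.finger_overhang)
for n in ('scene','top','wrist'):
    d=snap(n);save(d,n+'0.png');print(n,d['fov_y'],d['cx'],d['cy'],d['E'].round(3).tolist(),[k for k in d])
    np.save('pics/'+n+'0.npy',d,allow_pickle=True)
a=[cv2.imread('pics/%s0.png'%n) for n in('scene','top')]
E
```

```text
pics
{'t': 0.0, 'q': array([-1.39050324e+00,  5.28520268e-01,  1.43389278e+00, -4.91569003e-06,
        1.18141963e+00, -1.78506396e-01]), 'qd': array([-0.00012928, -0.00044963, -0.00082163,  0.00123715, -0.00051524,
       -0.00126706]), 'tau': array([-6.64046675e-04, -4.42351663e+01, -1.78026170e+01, -1.87496339e-04,
        8.56473343e-03,  1.68179177e-07]), 'tcp_pos': array([ 0.21936619, -0.58450271,  0.24430339]), 'tool_rot': array([ 9.83950195e-01,  1.78439791e-01, -3.27337470e-06, -1.12000748e-03]), 'force': array([0.24784873, 0.50084073, 0.00125423]), 'ft_torque': array([ 0.03981397, -0.00194965, -0.00422153]), 'gripper_force': 0.0, 'finger_gap': 0.9972310739209421} 0.014
scene 47.02579295385667 260.07816958432596 194.43488458231008 [[-0.068, 0.523, -0.85, -0.296], [-0.997, -0.053, 0.047, -0.023], [-0.021, 0.851, 0.525, 0.576], [0.0, 0.0, 0.0, 1.0]] ['image', 'z_map', 'fov_y', 'cx', 'cy', 'extrinsics', 's', 'f', 'E']
top 46.73163687478369 257.8281214440831 189.73168810715114 [[-0.022, 0.994, -0.107, 0.417], [-1.0, -0.024, -0.018, -0.097], [-0.021, 0.106, 0.994, 0.948], [0.0, 0.0, 0.0, 1.0]] ['image', 'z_map', 'fov_y', 'cx', 'cy', 'extrinsics', 's', 'f', 'E']
wrist 65.70646984690485 255.7985177675944 194.23485898854227 [[0.351, 0.887, 0.302, 0.296], [-0.936, 0.333, 0.111, -0.555], [-0.002, -0.321, 0.947, 0.374], [0.0, 0.0, 0.0, 1.0]] ['image', 'z_map', 'fov_y', 'cx', 'cy', 'mount', 's', 'f', 'E']
```

View pics/scene0.png

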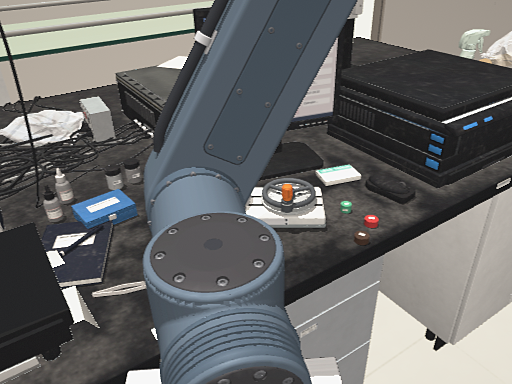

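View pics/top0.png

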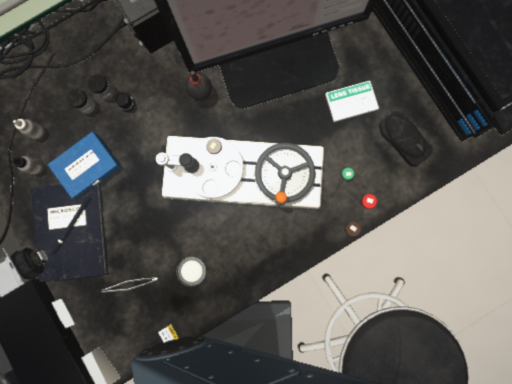

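Scene view: changer half hidden by the arm, knob at (287,192), red (371,221), green (346,207), brown (362,238). Top view: bed spans (163..323, 137..208), table about (213,178), wheel about (287,172), knob (282,198), red (370,201).

```bash
cat > m1.py <<'E'
from h import *
D={n:np.load('pics/%s0.npy'%n,allow_pickle=True).item() for n in('scene','top')}
for nm,lo,hi in(('red',(0,150,90),(4,255,255)),('red2',(170,150,90),(180,255,255)),('orange',(5,150,120),(14,255,255)),('green',(65,100,60),(90,255,255))):
    for n,d in D.items():
        b,_=blobs(d,lo,hi,15)
        for c,st in b: print(nm,n,c,st, pt_depth(d,*c).round(4))
d=D['top']
# bed corners: white region
hsv=cv2.cvtColor(d['image'],cv2.COLOR_RGB2HSV)
m=cv2.inRange(hsv,np.array((0,0,150)),np.array((180,40,255)))
k=np.zeros_like(m);k[125:220,155:332]=1
m=m*k
n,l,st,c=cv2.connectedComponentsWithStats(m)
i=1+np.argmax(st[1:,4]);cn,_=cv2.findContours((l==i).astype(np.uint8),cv2.RETR_EXTERNAL,cv2.CHAIN_APPROX_NONE)
cn=max(cn,key=cv2.contourArea)
pts=np.array([on_z(d,*p[0],0.036)[:2] for p in cn])
r=cv2.minAreaRect((pts*1000).astype(np.float32));print('bed',r)
for v,u in((150,175),(170,240),(200,250),(145,300),(180,215)): print(u,v,pt_depth(d,u,v).round(4))
E
python3 m1.py
```

```text
red scene [370.8 221.4] [364 215  15  13 133] [ 0.4724 -0.3051  0.0172]
red top [368.8 201.2] [362 194  15  15 140] [ 0.4867 -0.3117  0.0171]
orange scene [286.8 192.6] [282 184  11  17 144] [ 0.4822 -0.1218  0.096 ]
orange top [280.9 197.2] [276 192  11  11  84] [ 0.4913 -0.1254  0.1101]
green scene [345.7 206.6] [341 201  11  12  78] [ 0.5344 -0.2644  0.0179]
green top [345.7  93.2] [329  86  42  15 128] [ 0.7212 -0.2742  0.0139]
green top [347.3 173.3] [342 168  12  12  85] [ 0.546  -0.2686  0.022 ]
bed ((561.1089477539062, 5.379302978515625), (255.21533203125, 133.16241455078125), 84.43828582763672)
175 150 [0.6015 0.0899 0.0396]
240 170 [ 0.5521 -0.0463  0.0649]
250 200 [ 0.4936 -0.0641  0.0356]
300 145 [ 0.6062 -0.1707  0.0346]
215 180 [0.5333 0.0044 0.0632]
```

```bash
cat >> h.py <<'E'
def rows(P,yaw,n=None,g=None,start=None):
    """print equal rows from the present pose (or start=(pos,quat)) to tool-down pose P, yaw deg (tool x heading)"""
    s=manip.sense(); p0,r0=(s['tcp_pos'],R.from_quat(s['tool_rot'])) if start is None else start
    y=np.radians(yaw); r1=R.from_matrix(np.array([[np.cos(y),np.sin(y),0],[np.sin(y),-np.cos(y),0],[0,0,-1]]))
    rv=(r0.inv()*r1).as_rotvec(); dp=np.array(P)-p0
    n=n or int(max(np.ceil(np.abs(dp).max()*1.4/.05),np.ceil(np.degrees(np.abs(rv).max())/8.5),1))
    out=[]
    for i in range(n):
        r=r0*R.from_rotvec(rv*i/n)
        out.append(list((r.inv().apply(dp/n)).round(4))+list(np.degrees(rv/n).round(2))+[g])
    print(n); print(str([[float(x) if x is not None else 0 for x in o] for o in out]))
def st():
    s=manip.sense();m=R.from_quat(s['tool_rot']).as_matrix()
    print('t',round(s['t'],2),'p',s['tcp_pos'].round(4),'yaw',round(float(np.degrees(np.arctan2(m[1,0],m[0,0]))),2),'F',s['force'].round(2),'gap',round(float(s['finger_gap']),3),'gf',round(float(s['gripper_force']),2))
E
python3 -c "
from h import *
rows((0.42,-0.2,0.28),0,g=1)"
```

```text
11
[[0.0294, -0.0263, -0.0032, -0.01, 0.0, 1.87, 1.0], [0.0285, -0.0273, -0.0032, -0.01, 0.0, 1.87, 1.0], [0.0276, -0.0282, -0.0032, -0.01, 0.0, 1.87, 1.0], [0.0266, -0.0291, -0.0032, -0.01, 0.0, 1.87, 1.0], [0.0257, -0.0299, -0.0032, -0.01, 0.0, 1.87, 1.0], [0.0247, -0.0308, -0.0032, -0.01, 0.0, 1.87, 1.0], [0.0237, -0.0315, -0.0032, -0.01, 0.0, 1.87, 1.0], [0.0226, -0.0323, -0.0032, -0.01, 0.0, 1.87, 1.0], [0.0216, -0.033, -0.0032, -0.01, 0.0, 1.87, 1.0], [0.0205, -0.0337, -0.0032, -0.01, 0.0, 1.87, 1.0], [0.0194, -0.0344, -0.0032, -0.01, 0.0, 1.87, 1.0]]
```

Call:
drive_tool --pt "0.032 -0.029 -0.0035 0 0 2.06 1" --pt "0.031 -0.03 -0.0035 0 0 2.06 1" --pt "0.03 -0.031 -0.0035 0 0 2.06 1" --pt "0.029 -0.032 -0.0035 0 0 2.06 1" --pt "0.028 -0.033 -0.0035 0 0 2.06 1" --pt "0.027 -0.034 -0.0035 0 0 2.06 1" --pt "0.026 -0.035 -0.0035 0 0 2.06 1" --pt "0.025 -0.0355 -0.0035 0 0 2.06 1" --pt "0.023 -0.036 -0.0035 0 0 2.06 1" --pt "0.022 -0.037 -0.0035 0 0 2.06 1"

```text
t: 1.15
tcp_pos: [0.4234, -0.2023, 0.2804]
tool_rot: [1.0, -0.001, -0.0, -0.0]
force: [0.6, -1.2, -0.1]
finger_gap: 1.001
gripper_force: 0.0
```

Call:
drive_tool --pt "0 0 0 0 0 0 1" --pt "0 0 0 0 0 0 1"

```text
t: 1.35
tcp_pos: [0.4232, -0.2033, 0.2803]
tool_rot: [1.0, 0.001, -0.0, 0.0]
force: [-0.3, -0.6, -0.4]
finger_gap: 0.996
gripper_force: 0.0
```

```bash
python3 -c "
from h import *
st();d=snap('wrist');save(d,'w1.png',k=1.5);np.save('pics/w1.npy',d,allow_pickle=True)"
```

```text
t 1.35 p [ 0.4232 -0.2033  0.2803] yaw 0.14 F [-0.32 -0.56 -0.37] gap 0.996 gf 0.0
```

View pics/w1.png

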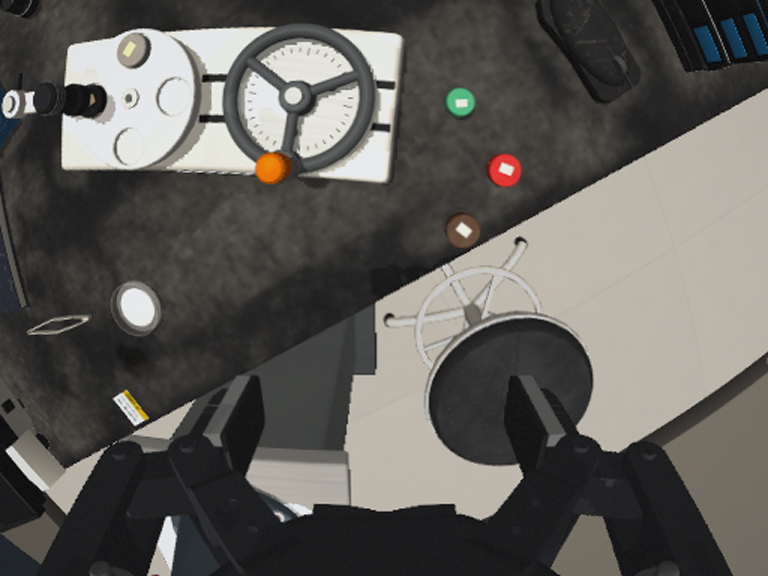

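Wrist view 1 (1.5x): table axis (130,98), empty front pocket (129,147), wheel-side pocket (174,97), grey (134,50), wheel hub (296,96), knob (270,168), red (505,170), green (461,102), brown (463,230).

Call:
drive_tool --pt "0 -0.035 0.015 0 0 0 0.2" --pt "0 -0.035 0.015 0 0 0 0.2" --pt "0 -0.035 0.015 0 0 0 0.2" --pt "0 -0.035 0.015 0 0 0 0.2" --pt "0 0 0 0 0 0 0.2" --pt "0 0 0 0 0 0 0.2" --pt "0 0 0 0 0 0 0.2"

```text
t: 2.1
tcp_pos: [0.4239, -0.0659, 0.2207]
tool_rot: [1.0, -0.001, 0.001, 0.001]
force: [-0.4, -0.4, -0.7]
finger_gap: 0.598
gripper_force: 0.0
```

```bash
python3 -c "
from h import *
st();d=snap('wrist');save(d,'w2.png',k=1.5);np.save('pics/w2.npy',d,allow_pickle=True)"
```

```text
t 2.1 p [ 0.4239 -0.0659  0.2207] yaw -0.16 F [-0.39 -0.36 -0.67] gap 0.598 gf 0.0
```

View pics/w2.png

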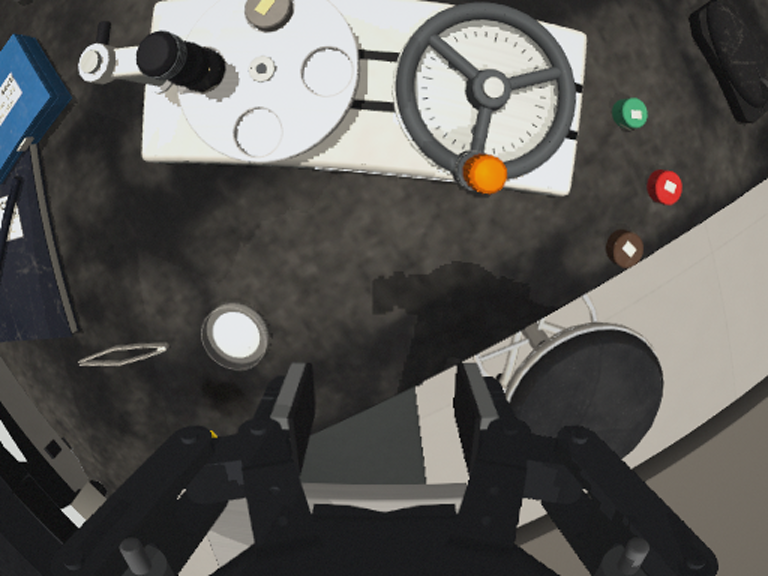

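Wrist view 2 (1.5x): table hub (261,69), front pocket (259,132), wheel-side pocket (327,72), wheel hub (493,88), knob top (489,173), red (666,187); fingers clear at 51 mm.

```bash
cat > m2.py <<'E'
from h import *
from scipy.optimize import least_squares
W={n:np.load('pics/%s.npy'%n,allow_pickle=True).item() for n in('w1','w2')}
def fit(P,r=None,sc=.001):
    P=P[:,:2];c=np.median(P,0)
    x0=list(c)+([] if r else [.02]); 
    if not r: x0[2]=np.median(np.linalg.norm(P-c,axis=1))
    g=lambda x:np.linalg.norm(P-x[:2],axis=1)-(r or x[2])
    s=least_squares(g,x0,loss='cauchy',f_scale=sc);return s.x.round(4),int((abs(g(s.x))<.001).sum()),len(P)
def unp(d,uv,z): return np.array([on_z(d,u,v,z) for u,v in uv])
def mask(d,lo,hi): return cv2.inRange(cv2.cvtColor(d['image'],cv2.COLOR_RGB2HSV),np.array(lo),np.array(hi))
def cont(m,near):
    cn,_=cv2.findContours(m,cv2.RETR_EXTERNAL,cv2.CHAIN_APPROX_NONE)
    cn=[c for c in cn if cv2.contourArea(c)>30]
    return min(cn,key=lambda c:np.linalg.norm(c[:,0].mean(0)-near))[:,0].astype(float)
def far(d,P):  # the half of the outline away from the camera: the top edge
    c=P[:,:2].mean(0);a=c-d['E'][:2,3];return P[(P[:,:2]-c)@a>0]
K={'w1':dict(pk=(86,98),pw=(116,65),hub=(87,65),wheel=(200,64),knob=(180,112),red=(337,113),green=(307,68)),
   'w2':dict(pk=(173,88),pw=(218,48),hub=(174,46),wheel=(329,59),knob=(326,115),red=(444,125),green=(421,76))}
rays={}
for n,d in W.items():
    k=K[n];print(n)
    for nm,lo,hi,z,r in(('knob',(5,150,80),(20,255,255),.109,.011),('red',(0,120,60),(180,255,255),.016,.015),('green',(60,80,40),(90,255,255),.020,.0125)):
        c=cont(mask(d,lo,hi) if nm!='red' else mask(d,(0,120,60),(4,255,255))|mask(d,(172,120,60),(180,255,255)),k[nm])
        P=far(d,unp(d,c,z));print(nm,fit(P,r),fit(P),'depth',pt_depth(d,*c.mean(0)).round(4))
        u=c.mean(0)
    g=cv2.cvtColor(d['image'],cv2.COLOR_RGB2GRAY);E=cv2.Canny(g,40,100)
    def edges(c,r0,r1):
        v,u=np.nonzero(E);rr=np.hypot(u-c[0],v-c[1]);q=(rr>r0)&(rr<r1);return np.c_[u,v][q]
    s=1 if n=='w1' else 1.35
    for nm in('pk','pw'):
        e=edges(k[nm],6*s,17*s)
        for z in(.063,.058): print(nm,z,fit(unp(d,e,z)),fit(unp(d,e,z),.016 if z<.06 else .0165),pt_depth(d,*k[nm]).round(4))
    e=edges(k['hub'],1,9*s);print('thub',fit(unp(d,e,.066)),pt_depth(d,*k['hub']).round(4))
    e=edges(k['hub'],38*s,56*s);P=unp(d,e,.063);print('table',fit(P,.062,.0007))
    # wheel outer edge
    dark=(g<110).astype(np.uint8)*255
    e=edges(k['wheel'],40*s,62*s);P=unp(d,e,.060);print('wheel60',fit(P,.061,.0007)); P=unp(d,e,.064);print('wheel64',fit(P,.061,.0007))
    e=edges(k['wheel'],3*s,12*s);print('whub',fit(unp(d,e,.071)),pt_depth(d,*k['wheel']).round(4))
E
python3 m2.py
```

```text
w1
knob (array([ 0.4919, -0.1261]), 31, 32) (array([ 0.4918, -0.1254,  0.0105]), 32, 32) depth [ 0.4921 -0.1277  0.1101]
red (array([ 0.4867, -0.3109]), 32, 32) (array([ 0.4867, -0.3111,  0.0149]), 32, 32) depth [ 0.487  -0.3093  0.0176]
green (array([ 0.5456, -0.2681]), 28, 28) (array([ 0.5456, -0.2681,  0.0125]), 28, 28) depth [ 0.5448 -0.2671  0.0235]
pk 0.063 (array([0.5161, 0.0105, 0.0189]), 30, 98) (array([0.516 , 0.0133]), 24, 98) [0.5175 0.0174 0.0583]
pk 0.058 (array([0.5163, 0.0136, 0.0191]), 29, 98) (array([0.5178, 0.0193]), 30, 98) [0.5175 0.0174 0.0583]
pw 0.063 (array([ 0.554 , -0.0333,  0.0171]), 46, 116) (array([ 0.5544, -0.0335]), 46, 116) [ 0.5546 -0.0305  0.0603]
pw 0.058 (array([ 0.5547, -0.0309,  0.0173]), 46, 116) (array([ 0.5556, -0.0307]), 38, 116) [ 0.5546 -0.0305  0.0603]
thub (array([0.5593, 0.0077, 0.0073]), 23, 51) [0.5596 0.0086 0.0672]
table (array([0.5602, 0.0116]), 170, 734)
wheel60 (array([ 0.5454, -0.1348]), 315, 1091)
wheel64 (array([ 0.5445, -0.1356]), 254, 1091)
whub (array([ 0.5459, -0.139 ,  0.0108]), 37, 101) [ 0.5446 -0.1401  0.0706]
w2
knob 
[... 386 characters left out ...]
64]), 81, 188) (array([0.5179, 0.0157]), 81, 188) [0.5181 0.0156 0.0583]
pk 0.058 (array([0.5182, 0.0173, 0.0167]), 80, 188) (array([0.5184, 0.0175]), 65, 188) [0.5181 0.0156 0.0583]
pw 0.063 (array([ 0.5558, -0.0306,  0.0163]), 67, 205) (array([ 0.5557, -0.0305]), 70, 205) [ 0.5557 -0.0298  0.0583]
pw 0.058 (array([ 0.5567, -0.03  ,  0.0165]), 67, 205) (array([ 0.5565, -0.03  ]), 71, 205) [ 0.5557 -0.0298  0.0583]
thub (array([0.5601, 0.0117, 0.009 ]), 60, 122) [0.5591 0.0115 0.0673]
table (array([0.5603, 0.0122]), 238, 905)
wheel60 (array([ 0.5453, -0.1339]), 333, 941)
wheel64 (array([ 0.5443, -0.1334]), 233, 941)
whub (array([ 0.5447, -0.1336,  0.0125]), 79, 181) [ 0.5446 -0.1344  0.0708]
```

```bash
python3 - <<'E'
from h import *
print(manip.finger_overhang)
for n in('w1','w2'):
    d=np.load('pics/%s.npy'%n,allow_pickle=True).item();M=d['mount']
    z=d['z_map'];v,u=np.nonzero((z>0)&(z<.25));
    x=u-d['cx'];y=v-d['cy'];r=np.hypot(x,y)+1e-9;t=r/d['f']
    c=np.stack([np.tan(t)*x/r,-np.tan(t)*y/r,-np.ones_like(t)],1)*z[v,u][:,None]
    p=c@M[:3,:3].T+M[:3,3]
    q=(abs(p[:,0])<.013)
    for s in(1,-1):
        k=q&(p[:,1]*s>0)&(abs(p[:,1])<.06);zz=p[k]; o=zz[zz[:,2].argsort()[-6:]];print(n,s,np.percentile(zz[:,2],[90,97,99,100]).round(4),o[:3].round(4).tolist())
rows((0.4867,-0.3108,0.10),39.4,g=0.15)
E
```

```text
0.014
w1 1 [-0.0194 -0.008  -0.0039  0.0006] [[0.0011, 0.0426, -0.0001], [0.0064, 0.0425, 0.0001], [-0.006, 0.0424, 0.0001]]
w1 -1 [-0.0189 -0.0077 -0.0036  0.0011] [[-0.0003, -0.0432, 0.0001], [-0.0042, -0.0432, 0.0003], [-0.0011, -0.0434, 0.0003]]
w2 1 [-0.0213 -0.0033  0.0034  0.0106] [[0.0038, 0.0251, 0.0099], [-0.0073, 0.0254, 0.0103], [-0.0067, 0.0254, 0.0104]]
w2 -1 [-0.0215 -0.0037  0.0031  0.0107] [[0.004, -0.026, 0.0096], [0.0033, -0.0261, 0.0097], [-0.007, -0.0257, 0.0099]]
7
[[0.009, 0.0349, 0.0173, 0.01, -0.01, -5.65, 0.15], [0.0056, 0.0357, 0.0173, 0.01, -0.01, -5.65, 0.15], [0.002, 0.036, 0.0173, 0.01, -0.01, -5.65, 0.15], [-0.0015, 0.0361, 0.0173, 0.01, -0.01, -5.65, 0.15], [-0.0051, 0.0358, 0.0173, 0.01, -0.01, -5.65, 0.15], [-0.0086, 0.0351, 0.0173, 0.01, -0.01, -5.65, 0.15], [-0.012, 0.0341, 0.0173, 0.01, -0.01, -5.65, 0.15]]
```

Call:
drive_tool --pt "0.009 0.0349 0.0173 0 0 -5.65 0.15" --pt "0.0056 0.0357 0.0173 0 0 -5.65 0.15" --pt "0.002 0.036 0.0173 0 0 -5.65 0.15" --pt "-0.0015 0.0361 0.0173 0 0 -5.65 0.15" --pt "-0.0051 0.0358 0.0173 0 0 -5.65 0.15" --pt "-0.0086 0.0351 0.0173 0 0 -5.65 0.15" --pt "-0.012 0.0341 0.0173 0 0 -5.65 0.15" --pt "0 0 0 0 0 0 0.15" --pt "0 0 0 0 0 0 0.15"

```text
t: 3.05
tcp_pos: [0.4855, -0.3106, 0.0988]
tool_rot: [0.942, 0.336, -0.0, -0.0]
force: [-0.1, 0.5, 0.3]
finger_gap: 0.577
gripper_force: 0.0
```

```bash
python3 -c "
from h import *
st()
rows((0.4867,-0.3108,0.0195),39.4,g=0.1)"
```

```text
t 3.05 p [ 0.4855 -0.3106  0.0988] yaw 39.27 F [-0.14  0.48  0.31] gap 0.577 gf 0.0
3
[[0.0003, 0.0003, 0.0264, -0.01, 0.0, -0.04, 0.1], [0.0003, 0.0003, 0.0264, -0.01, 0.0, -0.04, 0.1], [0.0003, 0.0003, 0.0264, -0.01, 0.0, -0.04, 0.1]]
```

Call:
drive_tool --pt "0.0004 0.0004 0.03 0 0 0 0.1" --pt "0.0004 0.0004 0.028 0 0 0 0.1" --pt "0 0 0.015 0 0 0 0.1" --pt "0 0 0.006 0 0 0 0" --pt "0 0 0 0 0 0 0"

```text
t: 3.55
tcp_pos: [0.4872, -0.3084, 0.0202]
tool_rot: [0.941, 0.338, -0.0, -0.0]
force: [-0.2, 0.0, 0.5]
finger_gap: 0.501
gripper_force: 0.0
```

Call:
drive_tool --pt "0 0 0 0 0 0 -0.2" --pt "0 0 0 0 0 0 -0.25" --newtons 12

```text
t: 3.75
tcp_pos: [0.4881, -0.3094, 0.0214]
tool_rot: [0.941, 0.338, 0.001, 0.001]
force: [0.7, 0.2, 0.3]
finger_gap: 0.377
gripper_force: 0.0
```

Call:
drive_tool --pt "0 0 0 0 0 0 -0.3" --pt "0 0 0 0 0 0 -0.32" --pt "0 0 0 0 0 0 -0.34" --newtons 12

```text
t: 4.05
tcp_pos: [0.4881, -0.3095, 0.0214]
tool_rot: [0.941, 0.338, 0.001, 0.001]
force: [-0.1, 1.1, 5.8]
finger_gap: 0.34
gripper_force: 19.3
```

Call:
drive_tool --pt "0 0 0 0 0 0 -0.31" --pt "0 0 0 0 0 0 -0.31" --newtons 12

```text
t: 4.25
tcp_pos: [0.4881, -0.3095, 0.0213]
tool_rot: [0.941, 0.338, 0.001, 0.001]
force: [0.3, -0.1, 5.5]
finger_gap: 0.348
gripper_force: 6.2
```

Call:
drive_tool --pt "0 0 0 0 0 0 -0.32" --pt "0 0 -0.002 0 0 0 -0.32" --pt "0 0 -0.004 0 0 0 -0.32" --pt "0 0 -0.01 0 0 0 -0.32" --pt "0 0 -0.02 0 0 0 -0.32" --pt "0 0 0 0 0 0 -0.32"

```text
t: 4.85
tcp_pos: [0.4886, -0.31, 0.0585]
tool_rot: [0.941, 0.338, 0.001, 0.002]
force: [0.4, -0.7, -0.5]
finger_gap: 0.344
gripper_force: 9.8
```

```bash
python3 -c "
from h import *
st();d=snap('wrist');np.save('pics/w3.npy',d,allow_pickle=True);save(d,'w3.png',(130,180,390,384),2)
rows((0.46,-0.12,0.16),39.4,n=6,g=-0.32)"
```

```text
t 4.85 p [ 0.4886 -0.31    0.0585] yaw 39.51 F [ 0.45 -0.67 -0.47] gap 0.344 gf 9.76
6
[[0.0165, -0.0273, -0.0172, 0.03, -0.0, 0.02, -0.32], [0.0165, -0.0273, -0.0171, 0.03, -0.0, 0.02, -0.32], [0.0165, -0.0273, -0.0171, 0.03, -0.0, 0.02, -0.32], [0.0165, -0.0273, -0.0171, 0.03, -0.0, 0.02, -0.32], [0.0164, -0.0274, -0.0171, 0.03, -0.0, 0.02, -0.32], [0.0164, -0.0274, -0.0171, 0.03, -0.0, 0.02, -0.32]]
```

View pics/w3.png

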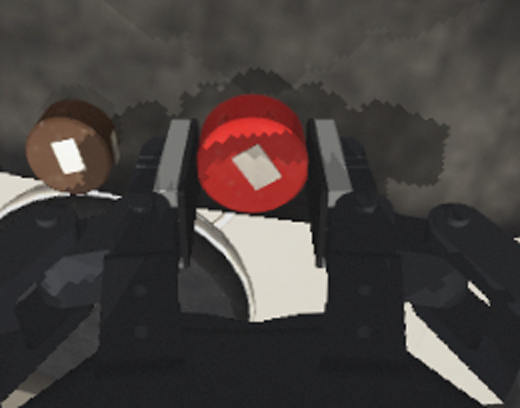

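Red disc held level between the pads, top centre about crop (255,150).

```bash
cat > m3.py <<'E'
import sys
from h import *
from m2fit import fit,unp,cont,mask,far
d=np.load(sys.argv[1],allow_pickle=True).item();s=d['s']
m=mask(d,(0,120,60),(6,255,255))|mask(d,(170,120,60),(180,255,255))
c=cont(m,(257,256));zt=s['tcp_pos'][2]-.0213+.016
P=unp(d,c,zt);print('area px',len(c),'zt',zt)
# top edge = half away from camera
Pf=far(d,P);f=fit(Pf,.015);print(f,fit(Pf));o=np.r_[f[0][:2],zt]-s['tcp_pos']
print('disc in tool',R.from_quat(s['tool_rot']).inv().apply(o).round(4))
u,v=int(c[:,0].mean()),int(c[:,1].mean());print('depth z',[pt_depth(d,u+a,v+b).round(4).tolist() for a,b in((0,0),(-15,0),(15,0),(0,15))])
E
sed '/^K=/,$d;/^W=/d' m2.py > m2fit.py; python3 m3.py pics/w3.npy
```

```text
area px 168 zt 0.053192477383386956
(array([ 0.487 , -0.3105]), 83, 83) (array([ 0.4867, -0.3108,  0.0147]), 83, 83)
disc in tool [-0.0016 -0.0006  0.0053]
depth z [[0.4903, -0.3073, 0.0535], [0.4853, -0.3012, 0.0536], [0.5515, -0.2566, 0.1878], [0.4835, -0.3128, 0.0546]]
```

Call:
drive_tool --pt "0.0165 -0.0273 -0.022 0 0 0 -0.32" --pt "0.0165 -0.0273 -0.022 0 0 0 -0.32" --pt "0.0165 -0.0273 -0.022 0 0 0 -0.32" --pt "0.0165 -0.0273 -0.018 0 0 0 -0.32" --pt "0.0165 -0.0273 -0.018 0 0 0 -0.32" --pt "0.0165 -0.0273 0 0 0 0 -0.32" --pt "0 0 0 0 0 0 -0.32" --pt "0 0 0 0 0 0 -0.32"

```text
t: 5.7
tcp_pos: [0.4593, -0.1189, 0.1579]
tool_rot: [0.941, 0.339, -0.0, -0.0]
force: [0.7, -1.2, -0.2]
finger_gap: 0.344
gripper_force: 9.8
```

```bash
python3 -c "
from h import *
st();d=snap('wrist');np.save('pics/w4.npy',d,allow_pickle=True);save(d,'w4.png',k=1.5)
"; python3 m3.py pics/w4.npy
```

```text
t 5.7 p [ 0.4593 -0.1189  0.1579] yaw 39.6 F [ 0.72 -1.16 -0.21] gap 0.344 gf 9.8
area px 167 zt 0.15264497396990495
(array([ 0.4579, -0.1193]), 83, 83) (array([ 0.4575, -0.1196,  0.0147]), 83, 83)
disc in tool [-0.0014 -0.0006  0.0053]
depth z [[0.4612, -0.116, 0.1535], [0.4556, -0.1104, 0.1522], [0.4659, -0.1223, 0.1528], [0.4542, -0.1218, 0.1539]]
```

View pics/w4.png

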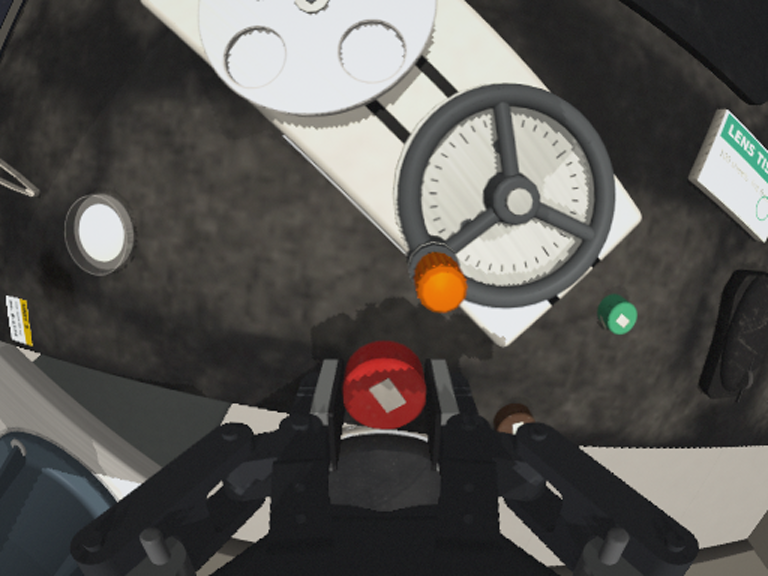

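View 4 (1.5x): pockets at (255,56) and (373,50), wheel hub (516,200), knob top (442,289) with boss behind at (432,252), red held at (385,385).

```bash
cat > m4.py <<'E'
import sys
from h import *
from m2fit import *
def run(f,k):
    d=np.load(f,allow_pickle=True).item();print('cam',d['E'][:3,3].round(3))
    g=cv2.cvtColor(d['image'],cv2.COLOR_RGB2GRAY);E=cv2.Canny(g,40,100)
    def edges(c,r0,r1):
        v,u=np.nonzero(E);rr=np.hypot(u-c[0],v-c[1]);q=(rr>r0)&(rr<r1);return np.c_[u,v][q]
    for nm in('pk','pw'):
        if nm in k:
            e=edges(k[nm],8,26);print(nm,fit(unp(d,e,.063)),fit(unp(d,e,.063),.0165))
    # orange: hue by brightness: top face only
    c=cont(mask(d,(5,150,80),(20,255,255)),k['knob']);P=far(d,unp(d,c,.109));print('knob far',fit(P,.011),fit(P))
    c=cont(mask(d,(5,150,190),(25,255,255)),k['knob']);P=unp(d,c,.109);print('knob bright',fit(P,.011),fit(P))
    for z in(.060,.064):
        e=edges(k['wheel'],48,84);print('wheel',z,fit(unp(d,e,z),.061,.0007))
    e=edges(k['wheel'],6,20);print('hub',fit(unp(d,e,.071)),pt_depth(d,*k['wheel']).round(4))
if __name__=='__main__': run('pics/w4.npy',dict(pk=(170,37),pw=(249,33),knob=(295,193),wheel=(343,132)))
E
python3 m4.py; python3 -c "
from h import *
rows((0.520,0.0171,0.11),39.4,n=5,g=-0.32)"
```

```text
cam [ 0.523 -0.066  0.287]
pk (array([0.5188, 0.0156, 0.0161]), 150, 243) (array([0.5186, 0.0154]), 137, 243)
pw (array([ 0.5557, -0.0305,  0.0162]), 155, 289) (array([ 0.5557, -0.0305]), 150, 289)
knob far (array([ 0.4928, -0.1218]), 54, 54) (array([ 0.4925, -0.1223,  0.0105]), 54, 54)
knob bright (array([ 0.494 , -0.1235]), 41, 87) (array([ 0.4928, -0.1224,  0.0096]), 85, 87)
wheel 0.06 (array([ 0.5457, -0.1343]), 474, 2244)
wheel 0.064 (array([ 0.5442, -0.1334]), 347, 2244)
hub (array([ 0.5454, -0.1329,  0.0124]), 105, 199) [ 0.5453 -0.1314  0.0711]
5
[[0.0267, -0.0135, 0.0096, 0.0, 0.0, 0.03, -0.32], [0.0267, -0.0135, 0.0096, 0.0, 0.0, 0.03, -0.32], [0.0267, -0.0135, 0.0096, 0.0, 0.0, 0.03, -0.32], [0.0267, -0.0135, 0.0096, 0.0, 0.0, 0.03, -0.32], [0.0267, -0.0135, 0.0096, 0.0, 0.0, 0.03, -0.32]]
```

Call:
drive_tool --pt "0.0267 -0.0135 0 0 0 0 -0.32" --pt "0.0267 -0.0135 0 0 0 0 -0.32" --pt "0.0267 -0.0135 0.005 0 0 0 -0.32" --pt "0.0267 -0.0135 0.02 0 0 0 -0.32" --pt "0.0267 -0.0131 0.023 0 0 0 -0.32" --pt "0 0 0 0 0 0 -0.32" --pt "0 0 0 0 0 0 -0.32" --pt "0 0 0 0 0 0 -0.32"

```text
t: 6.55
tcp_pos: [0.5202, 0.0159, 0.1103]
tool_rot: [0.941, 0.337, 0.0, 0.0]
force: [-0.2, 0.0, -1.0]
finger_gap: 0.344
gripper_force: 9.8
```

```bash
python3 -c "
from h import *
st();d=snap('wrist');np.save('pics/w5.npy',d,allow_pickle=True);save(d,'w5.png',(100,100,420,384),2)
rows((0.520,0.0166,0.082),39.4,n=1,g=-0.32)
"; python3 m3.py pics/w5.npy
```

```text
t 6.55 p [0.5202 0.0159 0.1103] yaw 39.43 F [-0.23  0.05 -1.  ] gap 0.344 gf 9.78
1
[[0.0003, -0.0008, 0.0286, 0.04, -0.02, 0.01, -0.32]]
area px 166 zt 0.10498703652374078
(array([0.5186, 0.0154]), 83, 83) (array([0.5183, 0.0151, 0.0146]), 83, 83)
disc in tool [-0.0015 -0.0007  0.0053]
depth z [[0.5218, 0.0185, 0.1061], [0.5167, 0.0244, 0.1059], [0.5267, 0.0124, 0.1061], [0.5137, 0.0119, 0.1046]]
```

View pics/w5.png

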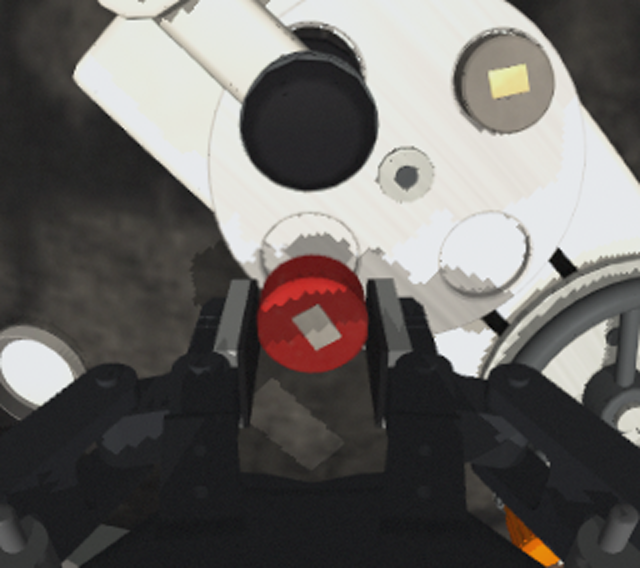

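Disc hovers 26 mm over the pocket (rim visible at crop (310,245)), barrel ahead at (310,120), clear of the fingers.

Call:
drive_tool --pt "0.0003 -0.0003 0.01 0 0 0 -0.32" --pt "0 0 0.01 0 0 0 -0.32" --pt "0 0 0.004 0 0 0 -0.32" --pt "0 0 0.002 0 0 0 -0.32" --pt "0 0 0 0 0 0 -0.32"

```text
t: 7.1
tcp_pos: [0.5197, 0.0176, 0.0838]
tool_rot: [0.941, 0.338, -0.0, -0.0]
force: [-0.3, 0.2, -0.3]
finger_gap: 0.342
gripper_force: 9.8
```

Call:
drive_tool --pt "0 0 0.001 0 0 0 -0.32" --pt "0 0 0.001 0 0 0 -0.32" --pt "0 0 0.001 0 0 0 -0.32" --pt "0 0 0 0 0 0 -0.32"

```text
t: 7.5
tcp_pos: [0.5199, 0.0177, 0.0812]
tool_rot: [0.941, 0.338, 0.0, 0.0]
force: [-0.5, -0.1, -0.6]
finger_gap: 0.343
gripper_force: 9.8
```

Call:
drive_tool --pt "0 0 0.001 0 0 0 -0.32" --pt "0 0 0.0005 0 0 0 -0.32" --pt "0 0 0 0 0 0 -0.32"

```text
t: 7.8
tcp_pos: [0.5199, 0.0176, 0.0797]
tool_rot: [0.941, 0.338, -0.0, -0.0]
force: [0.5, -0.3, -0.4]
finger_gap: 0.342
gripper_force: 9.8
```

Call:
drive_tool --pt "0 0 0.0005 0 0 0 -0.32" --pt "0 0 0.0005 0 0 0 -0.32" --pt "0 0 0 0 0 0 -0.32"

```text
t: 8.1
tcp_pos: [0.5199, 0.0176, 0.0793]
tool_rot: [0.941, 0.338, 0.0, 0.0]
force: [-1.9, -0.0, 5.1]
finger_gap: 0.344
gripper_force: 10.2
```

Call:
drive_tool --pt "0 0 0 0 0 0 -0.29" --pt "0 0 0 0 0 0 -0.2" --pt "0 0 0 0 0 0 -0.1" --pt "0 0 0 0 0 0 -0.05" --pt "0 0 -0.01 0 0 0 -0.05" --pt "0 0 -0.03 0 0 0 -0.05" --pt "-0.02 0 -0.04 0 0 0 -0.05" --pt "-0.03 0 0 0 0 0 -0.1" --pt "0 0 0 0 0 0 -0.1" --pt "0 0 0 0 0 0 -0.1"

```text
t: 9.1
tcp_pos: [0.4813, -0.0144, 0.1594]
tool_rot: [0.941, 0.337, 0.0, 0.0]
force: [-0.1, 0.3, 0.7]
finger_gap: 0.448
gripper_force: 0.0
```

```bash
python3 -c "
from h import *
st();d=snap('wrist');np.save('pics/w6.npy',d,allow_pickle=True);save(d,'w6.png',k=1.5)
rows((0.44,-0.128,0.19),-6,n=8,g=-0.1)
"
```

```text
t 9.1 p [ 0.4813 -0.0144  0.1594] yaw 39.44 F [-0.1   0.26  0.67] gap 0.448 gf 0.0
8
[[-0.0131, 0.0077, -0.0039, 0.0, -0.01, 5.68, -0.1], [-0.0123, 0.0089, -0.0039, 0.0, -0.01, 5.68, -0.1], [-0.0113, 0.0101, -0.0039, 0.0, -0.01, 5.68, -0.1], [-0.0103, 0.0112, -0.0039, 0.0, -0.01, 5.68, -0.1], [-0.0091, 0.0121, -0.0039, 0.0, -0.01, 5.68, -0.1], [-0.0079, 0.013, -0.0039, 0.0, -0.01, 5.68, -0.1], [-0.0065, 0.0137, -0.0039, 0.0, -0.01, 5.68, -0.1], [-0.0051, 0.0142, -0.0039, 0.0, -0.01, 5.68, -0.1]]
```

View pics/w6.png

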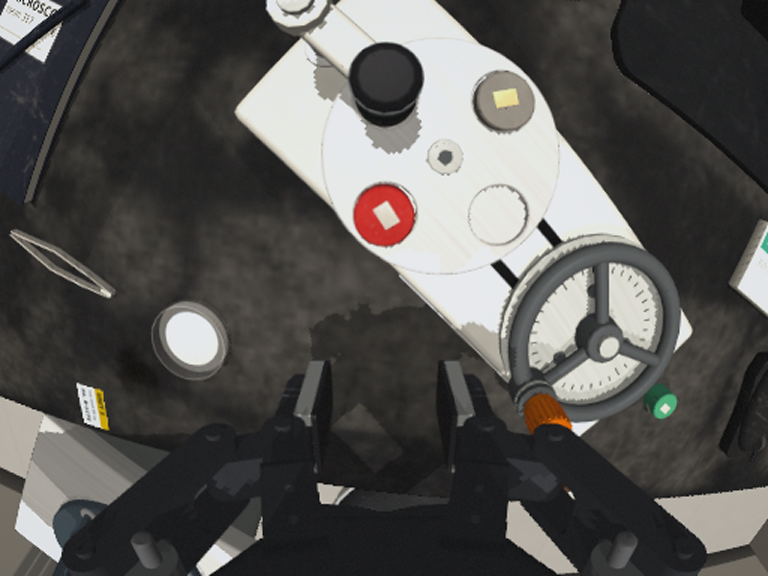

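Red stands square in the front pocket (385,215); barrel and grey untouched; knob at (548,410), hub (602,342).

Call:
drive_tool --pt "-0.0131 0.0077 -0.005 0 0 5.68 -0.1" --pt "-0.0123 0.0089 -0.005 0 0 5.68 -0.1" --pt "-0.0113 0.0101 -0.005 0 0 5.68 -0.1" --pt "-0.0103 0.0112 -0.005 0 0 5.68 -0.1" --pt "-0.0091 0.0121 -0.005 0 0 5.68 -0.1" --pt "-0.0079 0.013 -0.005 0 0 5.68 -0.1" --pt "-0.0065 0.0137 0 0 0 5.68 -0.1" --pt "-0.0051 0.0142 0 0 0 5.68 -0.1" --pt "0 0 0 0 0 0 -0.1" --pt "0 0 0 0 0 0 -0.1"

```text
t: 10.15
tcp_pos: [0.44, -0.1279, 0.1884]
tool_rot: [0.999, -0.051, -0.0, -0.0]
force: [-0.0, 0.9, -0.1]
finger_gap: 0.45
gripper_force: 0.0
```

```bash
python3 -c "
from h import *
st();d=snap('wrist');np.save('pics/w7.npy',d,allow_pickle=True);save(d,'w7.png',k=1.5)
b,_=blobs(d,(5,150,80),(20,255,255));print(b)
"
```

```text
t 10.15 p [ 0.44   -0.1279  0.1884] yaw -5.84 F [-0.01  0.91 -0.13] gap 0.45 gf 0.0
[(array([243.4, 139.3]), array([228, 123,  32,  33, 778], dtype=int32))]
```

View pics/w7.png

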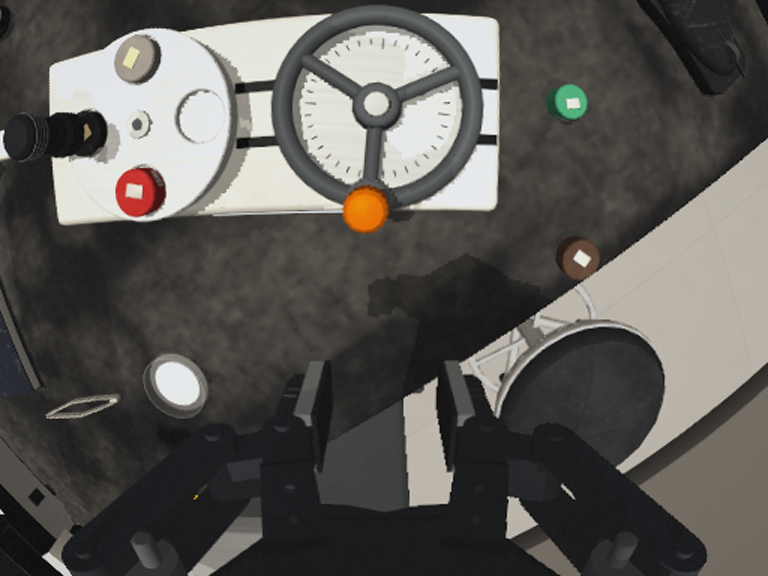

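Straight-down view (1.5x): hub (376,103), wheel rim roughly 272–482 wide, knob top (365,210), red in pocket (139,191).

```bash
python3 - <<'E'
from m4 import *
run('pics/w7.npy',dict(knob=(243,140),wheel=(251,69)))
d=np.load('pics/w7.npy',allow_pickle=True).item()
c=cont(mask(d,(5,150,80),(20,255,255)),(243,140)); P=unp(d,c,.109);print('knob all',fit(P),'centroid',P.mean(0).round(4))
# wheel rim: dark mask, outer contour & inner hub at depth
g=cv2.cvtColor(d['image'],cv2.COLOR_RGB2GRAY)
E_=cv2.Canny(g,40,100);v,u=np.nonzero(E_)
P=unp(d,np.c_[u,v],.0625)
for c0 in([.545,-.134],):
    rr=np.linalg.norm(P[:,:2]-c0,axis=1)
    print(np.histogram(rr,np.arange(.040,.072,.001)))
    for lo,hi in((.058,.065),(.045,.053),(.008,.016)):
        q=P[(rr>lo)&(rr<hi)];print(lo,fit(q))
E
```

```text
cam [ 0.522 -0.136  0.318]
knob far (array([ 0.4929, -0.124 ]), 45, 45) (array([ 0.4921, -0.1237,  0.0104]), 45, 45)
knob bright (array([ 0.4914, -0.1244]), 34, 77) (array([ 0.4927, -0.1233,  0.0093]), 76, 77)
wheel 0.06 (array([ 0.5453, -0.1341]), 481, 2005)
wheel 0.064 (array([ 0.5442, -0.1339]), 303, 2005)
hub (array([ 0.5443, -0.1341,  0.0133]), 94, 264) [ 0.5453 -0.1344  0.0715]
knob all (array([ 0.4929, -0.1241,  0.0109]), 90, 90) centroid [ 0.4929 -0.1243  0.109 ]
(array([ 74,  49,  56,  60,  51,  48,  48, 229, 111,  18,  67,  27, 127,
       156,  79,  16,   8,   8,   5,  89, 365,  47,  29,  24,  26,  31,
        30,  32,  34,  51,  32]), array([0.04 , 0.041, 0.042, 0.043, 0.044, 0.045, 0.046, 0.047, 0.048,
       0.049, 0.05 , 0.051, 0.052, 0.053, 0.054, 0.055, 0.056, 0.057,
       0.058, 0.059, 0.06 , 0.061, 0.062, 0.063, 0.064, 0.065, 0.066,
       0.067, 0.068, 0.069, 0.07 , 0.071]))
0.058 (array([ 0.5451, -0.1341,  0.0605]), 483, 585)
0.045 (array([ 0.5451, -0.1342,  0.0479]), 337, 675)
0.008 (array([ 0.5449, -0.134 ,  0.0139]), 97, 203)
```

```bash
python3 -c "
from h import *
rows((0.4915,-0.124,0.0935),-6,n=3,g=-0.1)
"
```

```text
3
[[0.017, -0.0029, 0.0316, -0.01, 0.01, 0.06, -0.1], [0.017, -0.0029, 0.0316, -0.01, 0.01, 0.06, -0.1], [0.017, -0.003, 0.0316, -0.01, 0.01, 0.06, -0.1]]
```

Call:
drive_tool --pt "0.026 -0.0044 0.01 0 0 0 -0.1" --pt "0.025 -0.0044 0.02 0 0 0 -0.1" --pt "0 0 0 0 0 0 -0.1" --pt "0 0 0 0 0 0 -0.1"

```text
t: 10.6
tcp_pos: [0.491, -0.1235, 0.158]
tool_rot: [0.999, -0.05, -0.001, -0.001]
force: [-0.6, 0.1, 0.2]
finger_gap: 0.45
gripper_force: 0.0
```

```bash
python3 -c "
from h import *
st();rows((0.4915,-0.124,0.0935),-6,n=3,g=-0.1)
"
```

```text
t 10.6 p [ 0.491  -0.1235  0.158 ] yaw -5.78 F [-0.58  0.11  0.16] gap 0.45 gf 0.0
3
[[0.0002, 0.0002, 0.0215, -0.02, 0.04, 0.07, -0.1], [0.0002, 0.0002, 0.0215, -0.02, 0.04, 0.07, -0.1], [0.0002, 0.0002, 0.0215, -0.02, 0.04, 0.07, -0.1]]
```

Call:
drive_tool --pt "0.0003 0.0003 0.03 0 0 0 -0.1" --pt "0 0 0.02 0 0 0 -0.1" --pt "0 0 0.0145 0 0 0 -0.25" --pt "0 0 0 0 0 0 -0.4" --pt "0 0 0 0 0 0 -0.44" --pt "0 0 0 0 0 0 -0.46"

```text
t: 11.2
tcp_pos: [0.4914, -0.1246, 0.0951]
tool_rot: [0.999, -0.052, 0.0, -0.0]
force: [-0.3, 2.0, -2.0]
finger_gap: 0.272
gripper_force: 0.8
```

Call:
drive_tool --pt "0 0 0 0 0 0 -0.47" --pt "0 0 0 0 0 0 -0.48" --pt "0 0 0 0 0 0 -0.48"

```text
t: 11.5
tcp_pos: [0.4916, -0.1246, 0.0949]
tool_rot: [0.999, -0.052, 0.0, -0.0]
force: [0.4, 4.3, 2.6]
finger_gap: 0.261
gripper_force: 2.1
```

Call:
drive_tool --pt "0 -0.0006 0 0 0 0 -0.49" --pt "0 0 0 0 0 0 -0.5" --pt "0 0 0 0 0 0 -0.5"

```text
t: 11.8
tcp_pos: [0.4917, -0.1245, 0.0948]
tool_rot: [0.999, -0.052, 0.0, 0.0]
force: [-1.0, 3.4, 5.9]
finger_gap: 0.253
gripper_force: 10.9
```

Call:
drive_tool --pt "0 -0.0004 -0.001 0 0 0 -0.505" --pt "0 0 -0.002 0 0 0 -0.505" --pt "0 0 -0.002 0 0 0 -0.505" --pt "0 0 0 0 0 0 -0.505"

```text
t: 12.2
tcp_pos: [0.4917, -0.1244, 0.099]
tool_rot: [0.999, -0.052, -0.0, 0.0]
force: [1.6, -0.2, -4.7]
finger_gap: 0.251
gripper_force: 14.5
```

```bash
python3 -c "
from h import *
st()
d=snap('wrist');np.save('pics/w8.npy',d,allow_pickle=True)
p=pt_depth
b,_=blobs(d,(5,150,80),(25,255,255));print(b)
for c,s_ in b:
  print(pt_depth(d,*c).round(4))"
```

```text
t 12.2 p [ 0.4917 -0.1244  0.099 ] yaw -5.92 F [ 1.56 -0.17 -4.73] gap 0.251 gf 14.47
[(array([255.9, 264.9]), array([ 234,  234,   45,   62, 2220], dtype=int32))]
[ 0.5002 -0.125   0.1121]
```

Call:
drive_tool --pt "0 0 -0.002 0 0 0 -0.503" --pt "0 0 -0.002 0 0 0 -0.503" --pt "0 0 -0.002 0 0 0 -0.503" --pt "0 0 0 0 0 0 -0.503"

```text
t: 12.65
tcp_pos: [0.4917, -0.1243, 0.1054]
tool_rot: [0.999, -0.052, 0.0, 0.0]
force: [0.3, -2.2, -6.8]
finger_gap: 0.256
gripper_force: 14.4
```

```bash
python3 -c "
from h import *
st()
d=snap('wrist');np.save('pics/w9.npy',d,allow_pickle=True)
for n in('w8','w9'):
  d=np.load('pics/%s.npy'%n,allow_pickle=True).item()
  print([[pt_depth(d,256+a,275+b)[2].round(4) for a in(-10,0,10)] for b in(-5,0,10,15)])"
```

```text
t 12.65 p [ 0.4917 -0.1243  0.1054] yaw -5.92 F [ 0.26 -2.23 -6.8 ] gap 0.256 gf 14.36
[[np.float64(0.1118), np.float64(0.114), np.float64(0.1127)], [np.float64(0.1137), np.float64(0.1144), np.float64(0.112)], [np.float64(0.1128), np.float64(0.1145), np.float64(0.1129)], [np.float64(0.1123), np.float64(0.1142), np.float64(0.1124)]]
[[np.float64(0.1188), np.float64(0.1182), np.float64(0.2347)], [np.float64(0.1181), np.float64(0.1195), np.float64(0.1194)], [np.float64(0.1207), np.float64(0.1201), np.float64(0.1202)], [np.float64(0.119), np.float64(0.1194), np.float64(0.1189)]]
```

```bash
cat > c.py <<'E'
import sys
from h import *
def circ(a0,a1,n,extra=0,g=-0.503):
    s=np.radians(-5.92);ex=np.array([np.cos(s),np.sin(s)]);ey=np.array([np.sin(s),-np.cos(s)])
    a=np.radians(np.linspace(a0,a1,n+1));p=.055*np.c_[np.cos(a),np.sin(a)]
    p+=extra*np.linspace(0,1,n+1)[:,None]*np.array([np.cos(a[-1]),np.sin(a[-1])])
    return [[round(float(x@ex),4),round(float(x@ey),4),0,0,0,0,g] for x in np.diff(p,axis=0)]
if __name__=='__main__':
    for a0,a1,n in((169.5,145.5,6),(145.5,85.5,10),(85.5,25.5,10),(25.5,-34.5,10),(-34.5,-94.5,10),(-94.5,-154.5,10),(-154.5,-190.5,6)): print(a0,a1,circ(a0,a1,n))
E
python3 c.py
```

```text
169.5 145.5 [[0.0004, -0.0038, 0, 0, 0, 0, -0.503], [0.0007, -0.0038, 0, 0, 0, 0, -0.503], [0.001, -0.0037, 0, 0, 0, 0, -0.503], [0.0012, -0.0036, 0, 0, 0, 0, -0.503], [0.0015, -0.0035, 0, 0, 0, 0, -0.503], [0.0017, -0.0034, 0, 0, 0, 0, -0.503]]
145.5 85.5 [[0.003, -0.0049, 0, 0, 0, 0, -0.503], [0.0035, -0.0046, 0, 0, 0, 0, -0.503], [0.004, -0.0042, 0, 0, 0, 0, -0.503], [0.0044, -0.0037, 0, 0, 0, 0, -0.503], [0.0047, -0.0033, 0, 0, 0, 0, -0.503], [0.0051, -0.0027, 0, 0, 0, 0, -0.503], [0.0053, -0.0022, 0, 0, 0, 0, -0.503], [0.0055, -0.0016, 0, 0, 0, 0, -0.503], [0.0057, -0.001, 0, 0, 0, 0, -0.503], [0.0057, -0.0004, 0, 0, 0, 0, -0.503]]
85.5 25.5 [[0.0058, 0.0002, 0, 0, 0, 0, -0.503], [0.0057, 0.0008, 0, 0, 0, 0, -0.503], [0.0056, 0.0014, 0, 0, 0, 0, -0.503], [0.0054, 0.0019, 0, 0, 0, 0, -0.503], [0.0052, 0.0025, 0, 0, 0, 0, -0.503], [0.0049, 0.003, 0, 0, 0, 0, -0.503], [0.0046, 0.0035, 0, 0, 0, 0, -0.503], [0.0042, 0.004, 0, 0, 0, 0, -0.503], [0.0037, 0.0044, 0, 0, 0, 0, -0.503], [0.0033, 0.0047, 0, 0, 0, 0, -0.503]]
25.5 -34.5 [[0.0027, 0.0051, 0, 0, 0, 0, -0.503], [0.0022, 0.0053,
[... 694 characters left out ...]
.0057, 0.0004, 0, 0, 0, 0, -0.503]]
-94.5 -154.5 [[-0.0058, -0.0002, 0, 0, 0, 0, -0.503], [-0.0057, -0.0008, 0, 0, 0, 0, -0.503], [-0.0056, -0.0014, 0, 0, 0, 0, -0.503], [-0.0054, -0.0019, 0, 0, 0, 0, -0.503], [-0.0052, -0.0025, 0, 0, 0, 0, -0.503], [-0.0049, -0.003, 0, 0, 0, 0, -0.503], [-0.0046, -0.0035, 0, 0, 0, 0, -0.503], [-0.0042, -0.004, 0, 0, 0, 0, -0.503], [-0.0037, -0.0044, 0, 0, 0, 0, -0.503], [-0.0033, -0.0047, 0, 0, 0, 0, -0.503]]
-154.5 -190.5 [[-0.0027, -0.0051, 0, 0, 0, 0, -0.503], [-0.0022, -0.0053, 0, 0, 0, 0, -0.503], [-0.0016, -0.0055, 0, 0, 0, 0, -0.503], [-0.001, -0.0057, 0, 0, 0, 0, -0.503], [-0.0004, -0.0057, 0, 0, 0, 0, -0.503], [0.0002, -0.0058, 0, 0, 0, 0, -0.503]]
```

Call:
drive_tool --pt "0.0004 -0.0038 0 0 0 0 -0.503" --pt "0.0007 -0.0038 0 0 0 0 -0.503"

```text
t: 12.9
tcp_pos: [0.4936, -0.117, 0.1052]
tool_rot: [0.999, -0.052, 0.0, 0.0]
force: [-0.8, -4.0, -6.3]
finger_gap: 0.247
gripper_force: 14.4
```

Call:
drive_tool --pt "0.001 -0.0037 0 0 0 0 -0.503" --pt "0.0012 -0.0036 0 0 0 0 -0.503" --pt "0.0015 -0.0035 0 0 0 0 -0.503" --pt "0.0017 -0.0034 0 0 0 0 -0.503"

```text
t: 13.3
tcp_pos: [0.5006, -0.1028, 0.1052]
tool_rot: [0.999, -0.052, 0.0, 0.0]
force: [0.1, -4.2, -6.3]
finger_gap: 0.248
gripper_force: 14.4
```

Call:
drive_tool --pt "0.003 -0.0049 0 0 0 0 -0.503" --pt "0.0035 -0.0046 0 0 0 0 -0.503" --pt "0.004 -0.0042 0 0 0 0 -0.503" --pt "0.0044 -0.0037 0 0 0 0 -0.503" --pt "0.0047 -0.0033 0 0 0 0 -0.503"

```text
t: 13.8
tcp_pos: [0.5218, -0.0845, 0.1051]
tool_rot: [0.999, -0.051, -0.001, 0.0]
force: [-1.5, -7.6, -7.5]
finger_gap: 0.253
gripper_force: 14.5
```

Call:
drive_tool --pt "0.0054 -0.0021 0 0 0 0 -0.503" --pt "0.0055 -0.0016 0 0 0 0 -0.503" --pt "0.0055 -0.001 0 0 0 0 -0.503" --pt "0.0057 -0.001 0 0 0 0 -0.503" --pt "0.0057 -0.0004 0 0 0 0 -0.503"

```text
t: 14.3
tcp_pos: [0.5483, -0.0795, 0.1044]
tool_rot: [0.999, -0.052, -0.003, -0.001]
force: [-4.8, 0.4, -5.7]
finger_gap: 0.248
gripper_force: 14.3
```

Call:
drive_tool --pt "0.0058 0.0002 -0.0003 0 0 0 -0.503" --pt "0.0057 0.0008 -0.0003 0 0 0 -0.503" --pt "0.0056 0.0014 0 0 0 0 -0.503" --pt "0.0054 0.0019 0 0 0 0 -0.503" --pt "0.0052 0.0025 0 0 0 0 -0.503"

```text
t: 14.8
tcp_pos: [0.5773, -0.0894, 0.1055]
tool_rot: [0.999, -0.052, -0.0, -0.001]
force: [-2.9, 4.7, -6.6]
finger_gap: 0.256
gripper_force: 14.3
```

Call:
drive_tool --pt "0.0051 0.0029 0 0 0 0 -0.503" --pt "0.0048 0.0034 0 0 0 0 -0.503" --pt "0.0042 0.004 0 0 0 0 -0.503" --pt "0.0037 0.0044 0 0 0 0 -0.503" --pt "0.0033 0.0047 0 0 0 0 -0.503"

```text
t: 15.3
tcp_pos: [0.5964, -0.1128, 0.1058]
tool_rot: [0.999, -0.052, 0.0, -0.0]
force: [-2.5, 3.6, -5.7]
finger_gap: 0.25
gripper_force: 14.3
```

Call:
drive_tool --pt "0.0027 0.0051 0 0 0 0 -0.503" --pt "0.0022 0.0053 0 0 0 0 -0.503" --pt "0.0016 0.0055 0 0 0 0 -0.503" --pt "0.001 0.0057 0 0 0 0 -0.503" --pt "0.0004 0.0057 0 0 0 0 -0.503"

```text
t: 15.8
tcp_pos: [0.6007, -0.1406, 0.1057]
tool_rot: [0.999, -0.052, -0.001, -0.0]
force: [-3.4, 4.5, -5.9]
finger_gap: 0.249
gripper_force: 14.4
```

Call:
drive_tool --pt "-0.0005 0.0058 0 0 0 0 -0.503" --pt "-0.0011 0.0057 0 0 0 0 -0.503" --pt "-0.0014 0.0056 0 0 0 0 -0.503" --pt "-0.0019 0.0054 0 0 0 0 -0.503" --pt "-0.0025 0.0052 0 0 0 0 -0.503"

```text
t: 16.3
tcp_pos: [0.5906, -0.1667, 0.1057]
tool_rot: [0.999, -0.052, -0.0, -0.001]
force: [-0.9, 6.2, -5.5]
finger_gap: 0.252
gripper_force: 14.4
```

Call:
drive_tool --pt "-0.0034 0.0047 0 0 0 0 -0.503" --pt "-0.0039 0.0044 0 0 0 0 -0.503" --pt "-0.004 0.0042 0 0 0 0 -0.503" --pt "-0.0044 0.0037 0 0 0 0 -0.503" --pt "-0.0047 0.0033 0 0 0 0 -0.503"

```text
t: 16.8
tcp_pos: [0.5692, -0.1846, 0.1059]
tool_rot: [0.999, -0.052, 0.001, -0.001]
force: [0.4, 8.0, -6.8]
finger_gap: 0.255
gripper_force: 14.5
```

Call:
drive_tool --pt "-0.0054 0.0022 0 0 0 0 -0.503" --pt "-0.0056 0.0017 0 0 0 0 -0.503" --pt "-0.0055 0.0015 0 0 0 0 -0.503" --pt "-0.0057 0.001 0 0 0 0 -0.503" --pt "-0.0057 0.0004 0 0 0 0 -0.503"

```text
t: 17.3
tcp_pos: [0.543, -0.1897, 0.1067]
tool_rot: [0.999, -0.053, 0.004, 0.0]
force: [4.1, 6.7, -7.1]
finger_gap: 0.253
gripper_force: 14.4
```

Call:
drive_tool --pt "-0.0058 -0.0009 0.0004 0 0 0 -0.503" --pt "-0.0057 -0.0014 0.0004 0 0 0 -0.503" --pt "-0.0056 -0.0016 0 0 0 0 -0.503" --pt "-0.0054 -0.0019 0 0 0 0 -0.503" --pt "-0.0052 -0.0025 0 0 0 0 -0.503"

```text
t: 17.8
tcp_pos: [0.5164, -0.1809, 0.1063]
tool_rot: [0.999, -0.052, 0.004, 0.003]
force: [3.5, -2.2, -6.6]
finger_gap: 0.257
gripper_force: 14.4
```

Call:
drive_tool --pt "-0.0049 -0.003 0.0003 0 0 0 -0.503" --pt "-0.0046 -0.0035 0 0 0 0 -0.503" --pt "-0.0042 -0.004 0 0 0 0 -0.503" --pt "-0.0037 -0.0044 0 0 0 0 -0.503" --pt "-0.0033 -0.0047 0 0 0 0 -0.503"

```text
t: 18.3
tcp_pos: [0.495, -0.1562, 0.1049]
tool_rot: [0.999, -0.052, 0.001, 0.0]
force: [4.4, -2.9, -7.1]
finger_gap: 0.253
gripper_force: 14.4
```

```bash
python3 -c "
from c import *
st();print(circ(-156.4,-186.4,6))
print(circ(-186.4,-192.4,6))"
```

```text
t 18.3 p [ 0.495  -0.1562  0.1049] yaw -5.93 F [ 4.36 -2.87 -7.08] gap 0.253 gf 14.36
[[-0.0022, -0.0043, 0, 0, 0, 0, -0.503], [-0.0018, -0.0044, 0, 0, 0, 0, -0.503], [-0.0014, -0.0046, 0, 0, 0, 0, -0.503], [-0.001, -0.0047, 0, 0, 0, 0, -0.503], [-0.0006, -0.0048, 0, 0, 0, 0, -0.503], [-0.0002, -0.0048, 0, 0, 0, 0, -0.503]]
[[0.0, -0.001, 0, 0, 0, 0, -0.503], [0.0, -0.001, 0, 0, 0, 0, -0.503], [0.0, -0.001, 0, 0, 0, 0, -0.503], [0.0001, -0.001, 0, 0, 0, 0, -0.503], [0.0001, -0.001, 0, 0, 0, 0, -0.503], [0.0001, -0.001, 0, 0, 0, 0, -0.503]]
```

Call:
drive_tool --pt "-0.0019 -0.0043 0 0 0 0 -0.503" --pt "-0.0016 -0.0044 0 0 0 0 -0.503" --pt "-0.0013 -0.0046 0 0 0 0 -0.503" --pt "-0.001 -0.0047 0 0 0 0 -0.503" --pt "-0.0006 -0.0048 0 0 0 0 -0.503" --pt "-0.0002 -0.0048 0 0 0 0 -0.503" --pt "0 0 0 0 0 0 -0.503"

```text
t: 19.0
tcp_pos: [0.491, -0.1272, 0.1047]
tool_rot: [0.999, -0.052, -0.0, -0.0]
force: [3.4, -0.9, -7.0]
finger_gap: 0.249
gripper_force: 14.4
```

Call:
drive_tool --pt "0.0003 0 0.001 0 0 0 -0.503" --pt "0.0003 0 0.001 0 0 0 -0.503" --pt "0 0 0.0005 0 0 0 -0.503" --pt "0 0 0 0 0 0 -0.503"

```text
t: 19.4
tcp_pos: [0.4911, -0.1275, 0.1025]
tool_rot: [0.999, -0.052, -0.001, -0.001]
force: [2.1, 2.9, 0.9]
finger_gap: 0.25
gripper_force: 15.1
```

Call:
drive_tool --pt "0 -0.0008 0 0 0 0 -0.5" --pt "0 -0.0008 0 0 0 0 -0.5" --pt "0 -0.0004 0 0 0 0 -0.5" --pt "0 0 0 0 0 0 -0.5"

```text
t: 19.8
tcp_pos: [0.4914, -0.127, 0.1024]
tool_rot: [0.999, -0.051, -0.0, 0.001]
force: [-2.2, -4.6, 4.2]
finger_gap: 0.248
gripper_force: 15.3
```

Call:
drive_tool --pt "0.0003 -0.0005 -0.0005 0 0 0 -0.495" --pt "0 -0.0005 -0.0005 0 0 0 -0.495" --pt "0 -0.0005 0 0 0 0 -0.495" --pt "0 -0.0005 0 0 0 0 -0.495" --pt "0 0 0 0 0 0 -0.495"

```text
t: 20.3
tcp_pos: [0.4917, -0.1245, 0.1023]
tool_rot: [0.999, -0.052, -0.001, -0.0]
force: [-0.4, -4.1, -5.5]
finger_gap: 0.256
gripper_force: 9.3
```

Call:
drive_tool --pt "0 0 0.001 0 0 0 -0.495" --pt "0 0 0.001 0 0 0 -0.495" --pt "0 0 0 0 0 0 -0.495"

```text
t: 20.6
tcp_pos: [0.4918, -0.1241, 0.1007]
tool_rot: [0.999, -0.052, -0.001, -0.0]
force: [-1.4, -4.6, -7.0]
finger_gap: 0.253
gripper_force: 9.3
```

Call:
drive_tool --pt "0 0.0003 0.001 0 0 0 -0.495" --pt "0 0.0003 0.001 0 0 0 -0.495" --pt "0 0 0.001 0 0 0 -0.495" --pt "0 0 0.001 0 0 0 -0.495" --pt "0 0 0 0 0 0 -0.495"

```text
t: 21.1
tcp_pos: [0.4918, -0.1243, 0.097]
tool_rot: [0.999, -0.052, -0.001, -0.001]
force: [-2.1, -0.7, -4.4]
finger_gap: 0.249
gripper_force: 9.3
```

Call:
drive_tool --pt "0 0 0.001 0 0 0 -0.495" --pt "0 0 0.001 0 0 0 -0.495" --pt "0 0 0.0005 0 0 0 -0.495" --pt "0 0 0 0 0 0 -0.495"

```text
t: 21.5
tcp_pos: [0.4919, -0.1244, 0.0949]
tool_rot: [0.999, -0.052, -0.0, -0.0]
force: [-3.3, 2.6, -0.6]
finger_gap: 0.252
gripper_force: 9.6
```

Call:
drive_tool --pt "0 0 0 0 0 0 -0.47" --pt "0 0 0 0 0 0 -0.4" --pt "0 0 0 0 0 0 -0.2" --pt "0 0 0 0 0 0 -0.1" --pt "0 0 0 0 0 0 -0.1" --pt "0 0 -0.03 0 0 0 -0.1" --pt "0 0 -0.04 0 0 0 -0.1" --pt "-0.03 0.003 -0.03 0 0 0 -0.1" --pt "-0.025 0.002 0 0 0 0 -0.1" --pt "0 0 0 0 0 0 -0.1"

```text
t: 22.5
tcp_pos: [0.4341, -0.1232, 0.1955]
tool_rot: [0.999, -0.052, -0.001, -0.0]
force: [1.0, 0.4, -0.9]
finger_gap: 0.449
gripper_force: 0.0
```

```bash
python3 - <<'E'
from h import *
from m2fit import *
st();d=snap('wrist');np.save('pics/w10.npy',d,allow_pickle=True);save(d,'w10.png',k=1.5)
c=cont(mask(d,(5,150,80),(20,255,255)),(243,140))
for z in(.109,.117): P=unp(d,c,z);print('knob',z,fit(P))
u,v=c.mean(0);print([pt_depth(d,u+a,v+b).round(4).tolist() for a,b in((0,0),(4,4),(-4,4))])
E
```

```text
t 22.5 p [ 0.4341 -0.1232  0.1955] yaw -5.98 F [ 1.02  0.36 -0.87] gap 0.449 gf 0.0
knob 0.109 (array([ 0.4929, -0.1245,  0.0107]), 85, 85)
knob 0.117 (array([ 0.4937, -0.1247,  0.0103]), 85, 85)
[[0.4931, -0.1245, 0.1108], [0.4897, -0.127, 0.1099], [0.4903, -0.1212, 0.1091]]
```

View pics/w10.png

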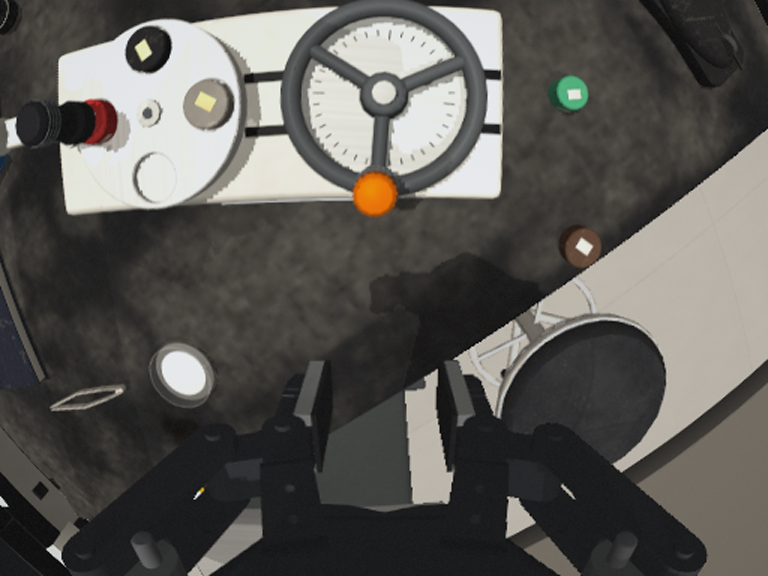

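Red now stands under the lens (100,121). Black (149,48) and grey (208,103) rode on in their pockets, and the knob (376,194) is back at its starting height and place with the pin home. Handing in.

```bash
python3 -c "
from station import manip
print(manip.sign_off())"
```

```text
the job is handed in; nothing more can be done
None
```

The red sample stands under the lens with the pin home in its hole after one clockwise turn, and the job is handed in at about 22.5 s; the grip briefly reached 19.3 N on the first closing on the sample and 15.3 N at the knob, over the 15 N asked.

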